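Put unfinished clay work away in the damp box

TASK

Put the pinch pot away so that it stays damp until the next lesson: slide the damp box's cover open as far as it goes, stand the pot right way up on the free part of the plaster bed, beside the clay ring that is already in there, set it down gently without disturbing the ring, then slide the cover fully shut again. The box has to be sealed as well, so put the rubber bung into the filler neck at the end of the box, right down until its collar sits flat on the neck's rim. Leave the cup where it is.

Things in the scene. Friction and masses are not known exactly. Their poses are not given: they have to be found in the camera images.
- damp_box: Grey plastic box fixed to the table, 156 mm deep (x), 290 long (y), walls 65 high, rails to 76.5. Origin: centre of its underside on the table, z up. Compartment: x -72 to 72 mm, y -60 to 139 (rail lips narrow the mouth to x -68 to 68). The end y -145 to -60 is a closed water reservoir, top at z 65, carrying the filler neck.
- bed_free (a point): Middle of the free part of the flat white plaster bed: on its top, 18 mm above the table, at box x 0, y -10 mm. With the cover fully open the bed is uncovered over y -60 to +90 mm of the box; the clay ring takes up part of it from y +43 mm on. Same axes as the box.
- cover (a joint): Slide of the flat white cover over the compartment, m: 0 = fully shut, 0.150 = fully open, moving toward the box's +y and jutting out beyond that end. Stays where left; 1.5 N friction plus light damping; cannot be lifted out. Cover 146 x 206 x 6 mm, underside 48 mm above the bed, upper face at z 71.5 mm.
- cover_grip (a point): Middle of the cover's upright white grip bar (z 88.5 mm); moves with the cover. The bar runs along the box's x, 70 mm long, 14 mm thick (along y, the slide direction), from z 71.5 to 100.5 mm above the table. Same axes as the box.
- neck_rim (a point): Centre of the filler neck's mouth at its rim (z 102 mm above the table; box x +12, y -108 mm). Upright round grey tube 38 mm high, 56 mm outside at the rim, bore tapering from 44 mm at the rim to 36 mm at 38 mm depth. Same axes as the box.
- bung: Black rubber bung, loose, 0.09 kg, 70 mm tall, standing on its small end. Origin: centre of its underside, z up its axis. Tapered plug 31 mm across at the foot, 40 mm at z 32; collar 57 mm across, z 32 to 40; flat pull tab z 40 to 70, 44 mm wide along its x, 14 mm thick along its y. Goes into the neck plug down, in any turn about its axis, with 2 mm of play.
- bung_flange (a point): Centre of the underside of the bung's collar (z 32 mm of the bung). It lies on neck_rim when the bung is fully in.
- pot: Pinch pot of grey unfired clay: irregular small bowl, 58 x 64 mm (x, y), 36 mm high, 0.16 kg, standing mouth up. Origin: centre of its underside, z up. Take it round the belly from above (58 to 64 mm), not by the thick wall.
- ring: Ring of grey unfired clay already in the box, lying flat on the bed near the compartment's +y end, partly or wholly under the cover even when that is open; 52 x 54 mm, 32 mm high, loose, 0.06 kg. Origin: centre of its underside, z up. To be left where it is.
- water_cup: Bystander, to be left alone: light blue plastic cup, 66 mm across and tall. Origin: centre of its underside.
Not all that is in view belongs to the job. What is meant by the pot is not turquoise, and is the larger of those in its own colour.

How it is judged:
On the way, in this order (a step that is already met when the one before it is completed fails the run):
1. the cover is slid open as far as it goes (within 25 mm of its stop) (value of joint cover above 0.125 m), for 0.1 s.
2. the pinch pot stands on the plaster bed, right way up and let go (x of pot in the frame of damp_box between -0.05 and 0.05 m and y of pot in the frame of damp_box between -0.05 and 0.125 m and z of pot in the frame of damp_box between 0.012 and 0.025 m and angle between pot's own z axis and vertical below 0.2 rad and contact force between the fingers and pot below 0.1 N), for 0.2 s.
3. the cover is slid fully shut over it (value of joint cover below 0.004 m), for 0.2 s.
At the end, for the whole second after the job is handed in: The cover is fully shut (within 4 mm of its stop); under it the pot stands beside the ring on the plaster bed, both right way up (within 0.2 rad) and still; the bung is in the filler neck with its collar flat on the rim (within 4 mm in height, 5 mm sideways, tilted less than 0.08 rad) and still (value of joint cover below 0.004 m and x of pot in the frame of damp_box between -0.05 and 0.05 m and y of pot in the frame of damp_box between -0.05 and 0.125 m and z of pot in the frame of damp_box between 0.012 and 0.025 m and angle between each of pot, ring's own z axis and vertical below 0.2 rad and x of ring in the frame of damp_box between -0.05 and 0.05 m and y of ring in the frame of damp_box between -0.05 and 0.125 m and z of ring in the frame of damp_box between 0.012 and 0.025 m and horizontal distance between bung_flange and neck_rim below 0.005 m and z of bung_flange in the frame of neck_rim between -0.004 and 0.004 m and angle between bung's own z axis and vertical below 0.08 rad and linear speed of each of pot, ring, bung below 0.02 m/s); the robot touches nothing.
It fails at once if the pot is dropped (falls out of the fingers at more than 0.5 m/s) (linear speed of pot above 0.5 m/s and contact force between the fingers and pot below 0.1 N).
It fails at once if the pot is pressed hard into the box (more than 40 N) (contact force between pot and damp_box above 40 N).
It fails at once if the clay ring in the box is moved more than 20 mm (distance of ring from where it was at the start of the episode above 0.02 m).
It fails at once if the plastic cup is moved more than 30 mm (distance of water_cup from where it was at the start of the episode above 0.03 m).
It also fails if it takes over 72 s, if anything falls off the work surface, if the arm or the gripper's body presses on something with over 40 N, if the wrist force passes 120 N, or if a joint passes its speed limit or range.

ROBOT

A 6-joint arm with a two-finger parallel gripper is mounted at the origin on the work surface; the furniture and walls round the work are solid. World frame = base frame: x ahead of the robot, y to its left, z up, the work surface at z = 0. Lengths are in m, angles in rad, forces in N, time in s.
With the tool pointing down it reaches from about 0.35 to 0.775 m from the base axis. Payload 5.5 kg.
Tool frame: the origin (TCP) lies on the centre line of the jaws, within the pads' length; the fingertips stand 11 mm ahead of it and the grasp point (between the pads) lies 8 mm behind it (env.tip_extent is the distance from the TCP to the fingertips, in m); z points along the fingers, y is the line along which they close (so a half turn about z gives the same grasp; the last joint's range is limited). The gripper opens to 85 mm and grips with 20 to 120 N. Pads are 22 mm wide; open, the fingers measure 114 mm over their backs; the gripper's body (76 mm by 85 mm) begins 54 mm behind the grasp point. The pads swing forward as they close: fully open they stand 13 mm farther back than shut.
Start: joints at [-1.311, 0.313, 0.046, 1.304, 0, 1.431], TCP at [0.224, -0.53, 0.242] pointing down, gripper open.
Joint ranges: [-2.76, 2.76], [-0.86, 1.69], [-1.03, 1.26], [-2.2, 2.34], [-1.47, 1.5], [-3.14, 3.14]. Speed limits (rad/s): [2.57, 2.57, 3.14, 3.14, 3.14, 3.14].

INTERFACE

Orientations are given as a unit quaternion [w, x, y, z].
In Python, from workcell import env gives the robot as it stands.
- The arm moves only by the shell command python3 -m jog 'ROWS' [FORCE]. ROWS is JSON, a list of rows, each a list of 5 numbers: the gripper's target within -1 to 1 (shut at 1, half-way at 0, fully open at -1), then the shift along the tool's x, y, z in m, then the turn about the tool's z in degrees. In form: [[fingers, tx, ty, tz, turn], ...]. A call has 1 to 5 rows; each row shifts and turns the commanded pose from where the row before left it, along the tool's axes as they then stand; what a row does not reach is not made up. A row lasts 1/12 s, in which the tool goes at most 41.7 mm and 7.16 degrees, less where a joint would pass 70% of its speed; a pose out of reach is approached as far as the arm can. A call is refused whole if a number of a shift passes 0.0417 or a number of a turn 7.16, either way. A call with a gripper value outside its range is refused whole. The fingers move at their own pace and stop on an object; FORCE is the grip in N (left out, the last holds). Time passes only in rows, so rows that do not move let the fingers close. It gives the time, the measured TCP pose, the force, the opening and the grip force at its end, in the units of the state.
- env.get_state(): the state, without advancing time (a new reading comes with each control period).
- env.read_camera(name): name is "side" or "top"; returns a dict with "img" (420x560x3 uint8, red, green, blue), "fov_y" (degrees; the focal length in pixels is half the picture's height over the tangent of half this angle, whatever the lens; pixels are square), "cx", "cy" (the principal point, pixels), "T" (4x4, takes a point from camera to world coordinates). Camera axes: x right, y up, looking along -z (the intrinsics and any distortion apply to the point x, -y, -z); pixel columns grow to the right and rows downward; lengths in m; the calibration is good to about 2 mm. A picture is of the moment at which its call begins. There is no depth.
- env.hand_in(): hands the job in; it is judged then, once.
The state is a dict: "clock": time; "joint_pos": joint angles; "qvel": joint speeds; "tau": joint torques, N m; "tcp_pos": TCP position; "orientation": TCP orientation; "wrist_force": force on the tool from outside, world axes, zero at the start; "ft_torque": the same for the moment, N m; "finger_gap": finger opening in m; "grip_force": force on a finger pad.
Only numpy, scipy, OpenCV 4.12 (cv2) and the standard library are available. Lean on these libraries where they do the work, as an engineer would, in place of code of your own. Each camera call takes 0.05 s, during which the arm holds its last target. There are 200 camera calls.

## Working session

There is one attempt and no reset: what is moved stays moved. The work goes in short steps, Python scripts to look and compute and a shell command to move; the robot and the scene stay as the last step left them, time stands still between calls to the robot, and variables do not carry over. Pictures are saved under pics/ and viewed, at most 10 in all, crops included, and the job is handed in when it is done.

```bash
mkdir -p pics; python3 - <<'E'
from workcell import env
import cv2,numpy as np
for n in ("side","top"):
    c=env.read_camera(n); cv2.imwrite(f"pics/{n}0.png",c["img"][:,:,::-1])
    print(n,{k:(np.round(v,4).tolist() if k=="T" else v) for k,v in c.items() if k!="img"})
print(env.get_state())
E
```

```text
side {'fov_y': 53.10857567718569, 'cx': 278.3308055846946, 'cy': 210.87225861186724, 'T': [[0.9054, 0.2216, -0.3621, 0.0632], [-0.4246, 0.4674, -0.7754, -0.8732], [-0.0026, 0.8558, 0.5173, 0.6104], [0.0, 0.0, 0.0, 1.0]]}
top {'fov_y': 43.43367441287982, 'cx': 279.10754783025874, 'cy': 217.7327350399158, 'T': [[0.0266, 0.9964, -0.0805, 0.3109], [-0.9993, 0.0287, 0.0247, -0.108], [0.0269, 0.0798, 0.9964, 1.3758], [0.0, 0.0, 0.0, 1.0]]}
{'clock': 0.1, 'joint_pos': array([-1.31057830e+00,  3.13946964e-01,  4.50626035e-02,  1.30362028e+00,
       -4.30022885e-05,  1.43121986e+00]), 'qvel': array([ 0.00028396, -0.00248999,  0.00320705,  0.00067636,  0.0002651 ,
       -0.00032936]), 'tau': array([ 2.34693834e-03, -4.81726635e+01,  2.99244171e+01,  1.27464309e-02,
       -7.47637591e-05,  1.73295490e-05]), 'tcp_pos': array([ 0.22367875, -0.52920881,  0.24147346]), 'orientation': array([-8.51307343e-04,  9.80086625e-01,  1.98568569e-01, -7.29542093e-05]), 'wrist_force': array([0.15227159, 0.20041381, 0.07373829]), 'ft_torque': array([ 0.03211962,  0.02163996, -0.01960935]), 'grip_force': 0.0, 'finger_gap': 0.0854240341727101}
```

View pics/side0.png

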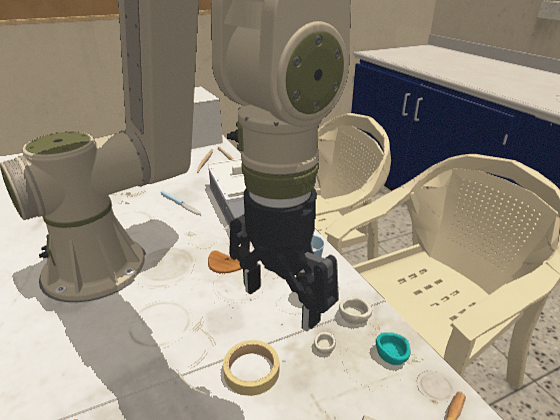

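View pics/top0.png

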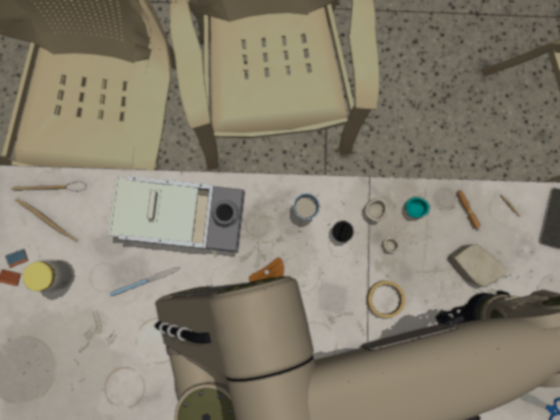

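The grey bowls are the large one at top (375,210) / side (355,311) and a small one at top (390,246) / side (324,343). The turquoise bowl at top (416,208) is ruled out. The large grey one fits the pot, so I'll confirm it in a crop. The cover looks slightly open, and the neck is at the box's -y end, on the right in the top view.

```bash
cat > h.py <<'E'
from workcell import env
import cv2,numpy as np
def cam(n,name=None):
    c=env.read_camera(n)
    if name: cv2.imwrite(f"pics/{name}.png",c["img"][:,:,::-1])
    c["f"]=210/np.tan(np.radians(c["fov_y"]/2)); return c
def ray(c,u,v):
    d=c["T"][:3,:3]@np.array([(u-c["cx"])/c["f"],-(v-c["cy"])/c["f"],-1]); return c["T"][:3,3],d
def atz(c,u,v,z):
    o,d=ray(c,u,v); return o+d*(z-o[2])/d[2]
def proj(c,P):
    P=np.atleast_2d(P); q=(P-c["T"][:3,3])@c["T"][:3,:3]
    return np.c_[c["cx"]-c["f"]*q[:,0]/q[:,2],c["cy"]+c["f"]*q[:,1]/q[:,2]]
def tri(c1,p1,c2,p2):
    o1,d1=ray(c1,*p1);o2,d2=ray(c2,*p2)
    s=np.linalg.lstsq(np.c_[d1,-d2],o2-o1,rcond=None)[0]
    a,b=o1+s[0]*d1,o2+s[1]*d2; return (a+b)/2,np.linalg.norm(a-b)
E
python3 - <<'E'
import cv2,numpy as np
t=cv2.imread("pics/top0.png");s=cv2.imread("pics/side0.png")
a=cv2.resize(t[170:258,105:255],None,fx=5.2,fy=5.2,interpolation=cv2.INTER_CUBIC)  #780x457? 
b=cv2.resize(t[190:262,285:435],None,fx=2.6,fy=2.6,interpolation=cv2.INTER_CUBIC)
d=cv2.resize(s[290:376,290:420],None,fx=2,fy=2,interpolation=cv2.INTER_CUBIC)
a=cv2.resize(a,(682,400))
o=np.zeros((600,800,3),np.uint8);o[:400,:682]=a;b=b[:187,:390];o[405:405+b.shape[0],:390]=b;o[405:577,395:655]=d
cv2.imwrite("pics/crop0.png",o)
E
```

```text
(no output)
```

View pics/crop0.png

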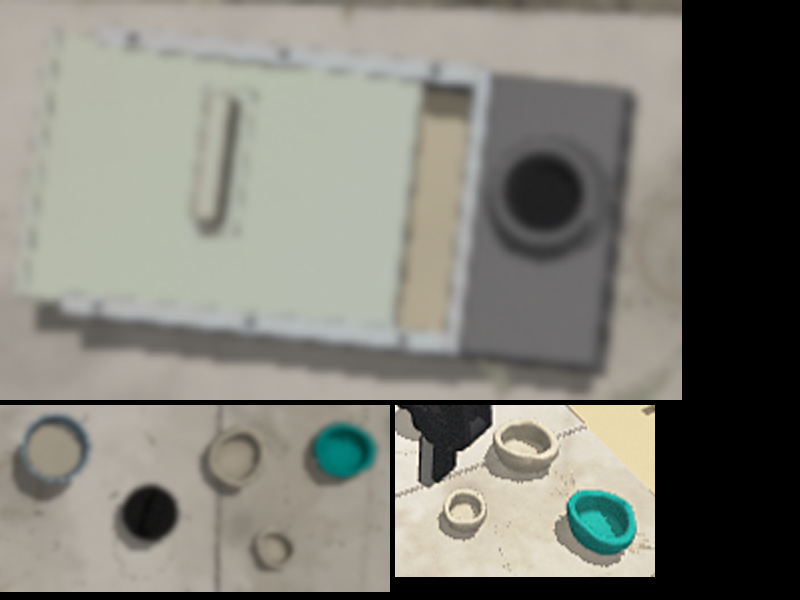

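The crop confirms that the larger grey bowl at (375,210) is the pot. The cover stands about 30 mm open, so I'll fit the box pose from the top-view points.

```bash
cat >> h.py <<'E'
def box2w(p,P):
    c,s=np.cos(p[2]),np.sin(p[2]); P=np.atleast_2d(P).astype(float)
    return np.c_[p[0]+c*P[:,0]-s*P[:,1],p[1]+s*P[:,0]+c*P[:,1],P[:,2]]
E
python3 - <<'E'
from h import *
from scipy.optimize import least_squares
c=cam("top")
px=lambda u,v:np.array([105+u/4.547,170+v/4.547])
obs=np.array([px(543,192),px(634,88),px(605,363)])
P=np.array([[.012,-.108,.102],[.078,-.145,.065],[-.078,-.145,.065]])
r=least_squares(lambda p:(proj(c,box2w(p,P))-obs).ravel(),[.45,.1,0])
p=r.x;print("box",p,np.degrees(p[2]),r.fun)
R=lambda w:(np.array([[np.cos(p[2]),np.sin(p[2])],[-np.sin(p[2]),np.cos(p[2])]])@(np.array(w)[:2]-p[:2]))
for nm,q,z in [("covedge",px(423,80),.0715),("covedge2",px(396,325),.0715),("covfar",px(60,30),.0715),("covfar2",px(20,297),.0715),("bartop1",px(222,90),.1005),("bartop2",px(203,228),.1005),("rail",px(490,72),.0765),("rail2",px(460,352),.0765)]:
    w=atz(c,*q,z);print(nm,w.round(4),R(w).round(4))
s=cam("side")
print("pot rim",tri(c,(375,210),s,(355,309)))
pq=lambda u,v:(285+u/2.6,190+(v-405)/2.6)
for nm,q,z in [("pot",pq(235,457),.036),("bung tab",pq(150,512),.07),("bung collar",pq(149,513),.04),("cup",pq(56,448),.066)]: print(nm,atz(c,*q,z).round(4))
E
```

```text
box [ 0.41922907  0.0994329  -0.06717751] -3.848987749590584 [ 0.92480797 -0.22381944 -0.5441191  -0.75086624 -0.40581313  0.9666526 ]
covedge [0.4855 0.063  0.0715] [ 0.0686 -0.0319]
covedge2 [0.3514 0.0724 0.0715] [-0.0658 -0.0315]
covfar [0.507  0.261  0.0715] [0.0767 0.1671]
covfar2 [0.361  0.2751 0.0715] [-0.0699  0.1713]
bartop1 [0.473  0.1656 0.1005] [0.0493 0.0696]
bartop2 [0.3991 0.1723 0.1005] [-0.025   0.0713]
rail [0.4903 0.0262 0.0765] [ 0.0759 -0.0683]
rail2 [0.3377 0.0367 0.0765] [-0.0771 -0.068 ]
pot rim (array([ 0.44966631, -0.39070765,  0.02330198]), np.float64(0.005200940289998825))
pot [ 0.4461 -0.3877  0.036 ]
bung tab [ 0.3874 -0.2995  0.07  ]
bung collar [ 0.3882 -0.3029  0.04  ]
cup [ 0.4467 -0.2083  0.066 ]
```

```bash
J="python3 -m jog"
python3 -m jog '[[-1,0,0,0,-7],[-1,0,0,0,-7],[-1,0,0,0,-7],[-1,0,0,0,-7],[-1,0,0,0,-7]]' 60
python3 -m jog '[[-1,0,0,0,-7],[-1,0,0,0,-7],[-1,0,0,0,-7],[-1,0,0,0,-7],[-1,0,0,0,-7]]' >/dev/null
python3 -m jog '[[-1,0,0,0,-7],[-1,0,0,0,-7],[-1,0,0,0,-7],[-1,0,0,0,-7],[-1,0,0,0,-7]]' >/dev/null
python3 -m jog '[[-1,0,0,0,-7],[-1,0,0,0,-7],[-1,0,0,0,-7],[-1,0,0,0,-7],[-1,0,0,0,-7]]' >/dev/null
python3 -m jog '[[-1,0,0,0,-7],[-1,0,0,0,-6.2],[-1,0,0,0,0],[-1,0,0,0,0]]'
cat >> h.py <<'E'
def rel(w,z=None):
    "shift in tool axes (mm) from the TCP now to world point"
    from scipy.spatial.transform import Rotation as R
    s=env.get_state();q=s["orientation"];M=R.from_quat([q[1],q[2],q[3],q[0]]).as_matrix()
    print("tcp",s["tcp_pos"].round(4),"yaw",np.degrees(np.arctan2(M[1,0],M[0,0])).round(2),"tilt",np.degrees(np.arccos(-M[2,2])).round(2),"t",round(s["clock"],2),"F",s["wrist_force"].round(1),"gap",s["finger_gap"].round(4),"q",s["joint_pos"].round(2))
    print("rel mm",(M.T@(np.array(w)-s["tcp_pos"])*1000).round(1))
E
python3 -c "
from h import *
rel([.4355,.1695,.2]);"
```

```text
clock: 0.62
tcp_pos: [0.2238, -0.5295, 0.2421]
orientation: [-0.0, 0.874, 0.487, 0.0]
wrist_force: [-0.6, -0.4, 0.4]
finger_gap: 0.0855
grip_force: 0.0
clock: 2.2
tcp_pos: [0.2238, -0.5296, 0.2421]
orientation: [-0.0, 0.035, 0.999, 0.0]
wrist_force: [0.8, -0.2, -0.2]
finger_gap: 0.0854
grip_force: 0.0Traceback (most recent call last):
  File "<string>", line 3, in <module>
    rel([.4355,.1695,.2]);
    ~~~^^^^^^^^^^^^^^^^^^
  File "h.py", line 25, in rel
    print("tcp",s["tcp_pos"].round(4),"yaw",np.degrees(np.arctan2(M[1,0],M[0,0])).round(2),"tilt",np.degrees(np.arccos(-M[2,2])).round(2),"t",round(s["clock"],2),"F",s["wrist_force"].round(1),"gap",s["finger_gap"].round(4),"q",s["joint_pos"].round(2))
                                                                                                                                                                                                      ^^^^^^^^^^^^^^^^^^^^^
AttributeError: 'float' object has no attribute 'round'
```

```bash
sed -i 's/s\["finger_gap"\].round(4)/round(s["finger_gap"],4)/' h.py
python3 -m jog '[[-1,-0.009,0.0395,0,0],[-1,-0.009,0.0395,0,0],[-1,-0.009,0.0395,0,0],[-1,-0.009,0.0395,0,0],[-1,-0.009,0.0395,0,0]]' >/dev/null
python3 -m jog '[[-1,-0.009,0.0395,0,0],[-1,-0.009,0.0395,0,0],[-1,-0.009,0.0395,0,0],[-1,-0.009,0.0395,0,0],[-1,-0.009,0.0395,0,0]]' >/dev/null
python3 -m jog '[[-1,-0.009,0.0395,0,0],[-1,-0.009,0.0395,0,0],[-1,-0.009,0.0395,0,0],[-1,-0.009,0.0395,0,0],[-1,-0.009,0.0395,0,0]]' >/dev/null
python3 -m jog '[[-1,-0.009,0.0395,0,0],[-1,-0.009,0.0395,0,0],[-1,0,0,0,0],[-1,0,0,0,0]]'
python3 - <<'E'
from h import *
rel([.4355,.1695,.2])
s=cam("side","side1");t=cam("top")
im=s["img"][:,:,::-1].copy()
o=np.zeros((600,800,3),np.uint8)
a=cv2.resize(im[130:350,190:400],None,fx=2.6,fy=2.6,interpolation=cv2.INTER_CUBIC)
o[:572,:546]=a
b=cv2.resize(t["img"][170:260,105:255][:,:,::-1],(250,150));o[:150,548:798]=b
cv2.imwrite("pics/crop1.png",o)
E
```

```text
clock: 3.78
tcp_pos: [0.422, 0.132, 0.242]
orientation: [-0.0, 0.033, 0.999, -0.0]
wrist_force: [-0.2, -0.4, 0.7]
finger_gap: 0.0854
grip_force: 0.0
tcp [0.422 0.132 0.242] yaw 176.26 tilt 0.03 t 3.78 F [-0.2 -0.4  0.7] gap 0.0854 q [ 0.12  0.06 -0.27  1.24 -0.    0.19]
rel mm [-11.1  38.3  42. ]
```

View pics/crop1.png

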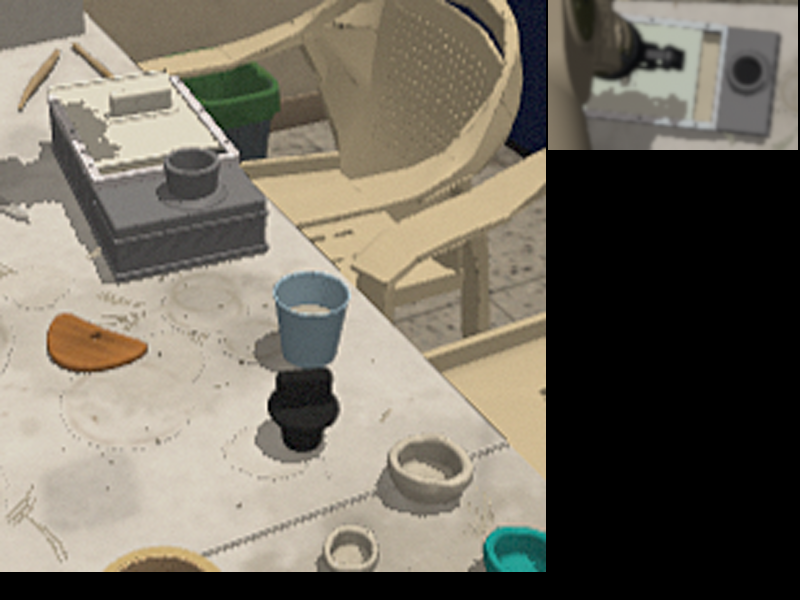

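The side view shows the box clear of the arm, the grip bar at crop (140,100), the neck rim at (192,158), the bung at (303,405), the pot rim at (430,462) and the cup at (312,310). I'll triangulate these and find the direction of the bung's tab.

```bash
python3 - <<'E'
from h import *
s=cam("side");t=cam("top")
S=lambda u,v:(190+u/2.6,130+v/2.6)
p=np.array([.4192,.0994,-.0672])
print("side obs vs proj (crop px)")
P=[[.012,-.108,.102],[-.078,-.145,.065],[.078,-.145,.065],[-.078,-.145,0],[.078,-.145,0],[.012-.035,.063,.1005],[.012+.035,.063,.1005]]
O=[(192,158),(113,232),(267,202),(118,280),(268,250),(110,96),(171,82)]
for o,q in zip(O,(proj(s,box2w(p,P))-[190,130])*2.6): print(o,q.round(1))
px=lambda u,v:(105+u/4.547,170+v/4.547); pq=lambda u,v:(285+u/2.6,190+(v-405)/2.6)
for n,a,b in [("neck",px(543,192),S(192,158)),("res-",px(605,363),S(113,232)),("res+",px(634,88),S(267,202)),("pot rim",pq(235,457),S(430,462)),("collar",pq(149,513),S(303,405)),("cup rim",pq(56,448),S(312,290))]:
    w,e=tri(t,a,s,b);print(n,w.round(4),round(e,4))
im=t["img"][:,:,::-1]
g=im[215:247,325:361].astype(float); g=np.clip((g-g.min())*5,0,255).astype(np.uint8)
g2=s["img"][262:312,285:330,::-1].astype(float);g2=np.clip((g2-g2.min())*5,0,255).astype(np.uint8)
cv2.imwrite("pics/bung.png",np.hstack([cv2.resize(g,(400,360),interpolation=cv2.INTER_CUBIC),cv2.resize(g2,(324,360),interpolation=cv2.INTER_CUBIC)]))
E
```

```text
side obs vs proj (crop px)
(192, 158) [189.7 160.2]
(113, 232) [113.2 229.2]
(267, 202) [266.4 198.2]
(118, 280) [117.1 286. ]
(268, 250) [265.5 253.5]
(110, 96) [107.   97.2]
(171, 82) [168.   87.3]
neck [ 0.425  -0.0077  0.1033] 0.0038
res- [ 0.3327 -0.0403  0.0619] 0.003
res+ [ 0.4865 -0.052   0.0616] 0.0013
pot rim [ 0.4496 -0.3911  0.0271] 0.0058
collar [ 0.39   -0.3042  0.0364] 0.0034
cup rim [ 0.4485 -0.2091  0.0679] 0.0043
```

View pics/bung.png

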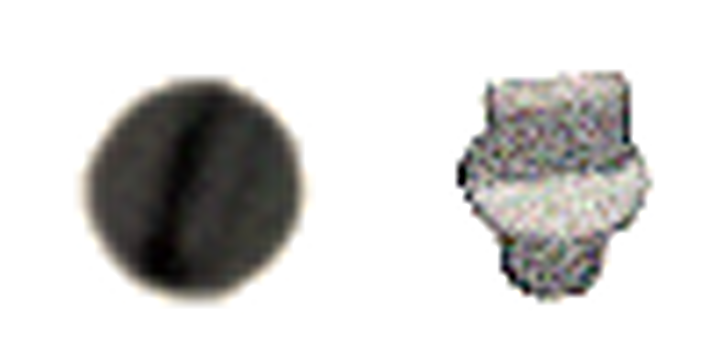

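The box fit agrees with the triangulation to about 2 mm: neck (0.4245,-0.0085), pot (0.448,-0.389). The bung's tab runs along world yaw -13°, with its axis at (0.389,-0.303). Next is to grip the cover bar.

```bash
python3 -m jog '[[-1,-0.0125,0.038,0,0],[-1,0,0,0.04,0],[-1,0,0,0.04,0],[-1,0,0,0.04,0],[-1,0,0,0.03,0]]' 50
python3 -m jog '[[-1,0,0,0.003,0],[1,0,0,0,0],[1,0,0,0,0],[1,0,0,0,0],[1,0,0,0,0]]'
python3 -m jog '[[1,0,0,0,0],[1,0,0,0,0],[1,0,0,0,0]]'
```

```text
clock: 4.4
tcp_pos: [0.436, 0.1651, 0.0899]
orientation: [-0.001, 0.036, 0.999, -0.0]
wrist_force: [-0.3, 0.2, -0.3]
finger_gap: 0.0855
grip_force: 0.0
clock: 4.82
tcp_pos: [0.4391, 0.167, 0.0916]
orientation: [0.002, 0.034, 0.999, 0.0]
wrist_force: [-0.6, 0.3, 0.2]
finger_gap: 0.0391
grip_force: 0.0
clock: 5.07
tcp_pos: [0.4384, 0.1674, 0.0909]
orientation: [0.002, 0.034, 0.999, 0.001]
wrist_force: [-0.8, 1.1, 7.2]
finger_gap: 0.0133
grip_force: 49.2
```

```bash
python3 -m jog '[[1,0,0.012,0,0],[1,0,0.024,0,0],[1,0,0.024,0,0],[1,0,0.024,0,0],[1,0,0.02,0,0]]'
python3 -m jog '[[1,0,0.012,0,0],[1,0,0.005,0,0],[1,0,0.003,0,0],[1,0,0,0,0]]'
```

```text
clock: 5.48
tcp_pos: [0.4468, 0.272, 0.0909]
orientation: [0.003, 0.035, 0.999, 0.0]
wrist_force: [6.0, -3.5, 2.8]
finger_gap: 0.0133
grip_force: 49.1
clock: 5.82
tcp_pos: [0.4484, 0.292, 0.0909]
orientation: [0.003, 0.034, 0.999, 0.001]
wrist_force: [5.7, 0.6, 2.6]
finger_gap: 0.013
grip_force: 49.5
```

```bash
python3 -m jog '[[1,0,0.003,0,0],[1,0,0.003,0,0],[1,0,0,0,0]]'
python3 -m jog '[[1,0,0.003,0,0],[1,0,0.003,0,0],[1,0,0,0,0]]'
```

```text
clock: 6.07
tcp_pos: [0.4487, 0.2953, 0.0909]
orientation: [0.003, 0.035, 0.999, -0.002]
wrist_force: [6.4, -7.3, 5.9]
finger_gap: 0.0128
grip_force: 49.9
clock: 6.32
tcp_pos: [0.4487, 0.2955, 0.0909]
orientation: [0.003, 0.037, 0.999, -0.008]
wrist_force: [5.0, -29.1, 14.4]
finger_gap: 0.013
grip_force: 51.5
```

The cover hit its stop at TCP y 0.295, after 128 mm of travel. I'll release it and go over to the pot.

```bash
python3 -m jog '[[1,0,-0.006,0,0],[-1,0,0,0,0],[-1,0,0,0,0],[-1,0,0,0,0],[-1,0,0,-0.02,0]]'
python3 -m jog '[[-1,0,0,-0.04,0],[-1,0,0,-0.04,0],[-1,0,0,-0.04,0],[-1,-0.0027,-0.0402,0,0],[-1,-0.0027,-0.0402,0,0]]' >/dev/null
python3 -m jog '[[-1,-0.0027,-0.0402,0,0],[-1,-0.0027,-0.0402,0,0],[-1,-0.0027,-0.0402,0,0],[-1,-0.0027,-0.0402,0,0],[-1,-0.0027,-0.0402,0,0]]' >/dev/null
python3 -m jog '[[-1,-0.0027,-0.0402,0,0],[-1,-0.0027,-0.0402,0,0],[-1,-0.0027,-0.0402,0,0],[-1,-0.0027,-0.0402,0,0],[-1,-0.0027,-0.0402,0,0]]' >/dev/null
python3 -m jog '[[-1,-0.0027,-0.0402,0,0],[-1,-0.0027,-0.0402,0,0],[-1,-0.0027,-0.0402,0,0],[-1,0,0,0,0],[-1,0,0,0,0]]' >/dev/null
python3 -m jog '[[-1,0,0,0,7],[-1,0,0,0,7],[-1,0,0,0,7],[-1,0,0,0,7],[-1,0,0,0,7]]' >/dev/null
python3 -m jog '[[-1,0,0,0,7],[-1,0,0,0,7],[-1,0,0,0,7],[-1,0,0,0,7],[-1,0,0,0,7]]' >/dev/null
python3 -m jog '[[-1,0,0,0,7],[-1,0,0,0,7],[-1,0,0,0,6],[-1,0,0,0,0],[-1,0,0,0,0]]'
python3 - <<'E'
from h import *
rel([.448,-.389,.028])
t=cam("top");s=cam("side")
b=cv2.resize(t["img"][170:262,70:260][:,:,::-1],None,fx=4,fy=4,interpolation=cv2.INTER_CUBIC)
d=cv2.resize(s["img"][150:320,190:410][:,:,::-1],(284,220))
o=np.zeros((600,800,3),np.uint8);o[:368,:760]=b;o[372:592,:284]=d
d=cv2.resize(t["img"][185:265,285:435][:,:,::-1],(413,220));o[372:592,300:713]=d
cv2.imwrite("pics/crop2.png",o)
E
```

```text
clock: 6.73
tcp_pos: [0.4428, 0.2956, 0.1058]
orientation: [-0.004, 0.034, 0.999, -0.002]
wrist_force: [-0.9, 0.1, 0.2]
finger_gap: 0.0608
grip_force: 0.0
clock: 9.65
tcp_pos: [0.4455, -0.306, 0.2293]
orientation: [-0.0, 0.729, 0.685, 0.0]
wrist_force: [-1.0, 0.1, -0.3]
finger_gap: 0.0853
grip_force: 0.0
tcp [ 0.4455 -0.306   0.2293] yaw 86.39 tilt 0.05 t 9.65 F [-1.   0.1 -0.3] gap 0.0853 q [-0.75  0.25 -0.07  1.25  0.    0.88]
rel mm [-82.8   7.8 201.2]
```

View pics/crop2.png

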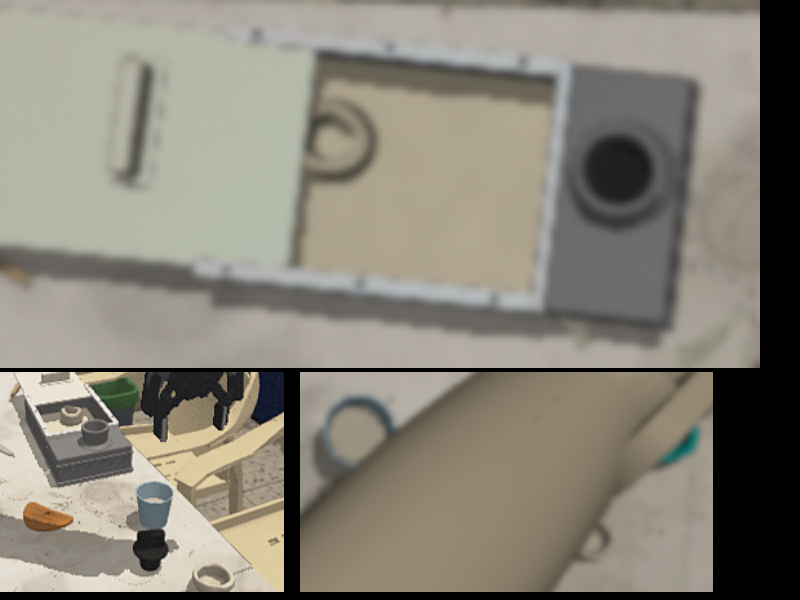

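The cover is fully open: cover edge at crop (305,160), ring at (340,140), its near side clear of the spot for the pot. The arm is 83 mm short of the pot in y, so I'll correct that and part-descend.

```bash
python3 -m jog '[[-1,-0.04,0.004,0,0],[-1,-0.04,0.004,0,0],[-1,-0.003,0,0,0],[-1,0,0,0.04,0],[-1,0,0,0.04,0]]' >/dev/null
python3 -m jog '[[-1,0,0,0.04,0],[-1,0,0,0.03,0],[-1,0,0,0,0],[-1,0,0,0,0]]' 30 >/dev/null
python3 - <<'E'
from h import *
print(env.tip_extent); rel([.448,-.389,.017])
s=cam("side","s3");t=cam("top")
a=cv2.resize(s["img"][220:350,280:440][:,:,::-1],None,fx=4.5,fy=4.5,interpolation=cv2.INTER_CUBIC)
cv2.imwrite("pics/crop3.png",a)
E
```

```text
0.011
tcp [ 0.4467 -0.3896  0.078 ] yaw 86.17 tilt 0.26 t 10.5 F [-0.1 -0.3  1.2] gap 0.0856 q [-0.85  0.45 -0.17  0.95  0.    0.78]
rel mm [ 0.5  1.4 61. ]
```

View pics/crop3.png

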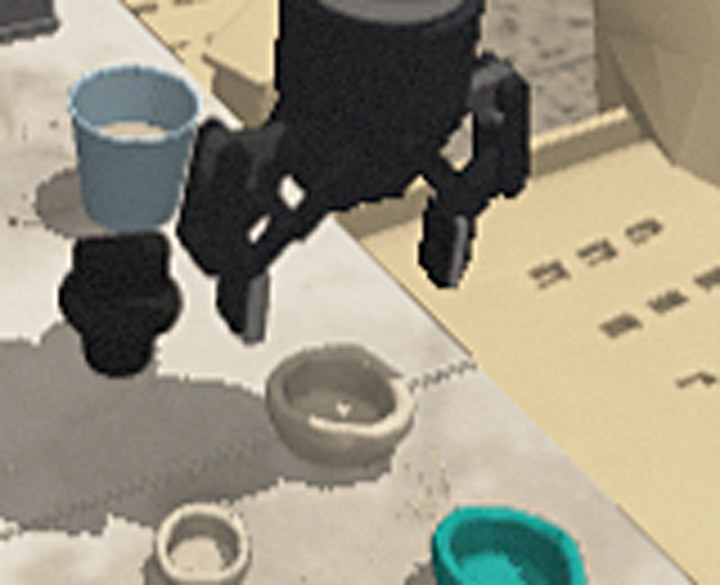

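The fingers straddle the pot: tips at crop (250,340) and (445,285), pot rim centre at (340,395). I'll check how high the open fingertips stand.

```bash
python3 - <<'E'
from h import *
s=cam("side")
for z in (.06,.067,.074,.08):
    print(z,((proj(s,[[.4467-.0465,-.3866,z],[.4467+.0465,-.3926,z]])-[280,220])*4.5).round(0).tolist())
for z in (0,.036): print("pot",((proj(s,[[.448,-.389,z]])-[280,220])*4.5).round(0))
E
```

```text
0.06 [[234.0, 366.0], [427.0, 310.0]]
0.067 [[235.0, 354.0], [429.0, 298.0]]
0.074 [[236.0, 341.0], [431.0, 285.0]]
0.08 [[237.0, 330.0], [432.0, 274.0]]
pot [[321. 439.]]
pot [[329. 378.]]
```

```bash
python3 -m jog '[[-1,0,0.001,0.03,0],[-1,0,0,0.025,0],[-1,0,0,0.009,0],[-1,0,0,0,0],[0,0,0,0,0]]' 30
python3 -m jog '[[1,0,0,0,0],[1,0,0,0,0],[1,0,0,0,0],[1,0,0,0,0],[1,0,0,0,0]]'
```

```text
clock: 11.07
tcp_pos: [0.4493, -0.3918, 0.0168]
orientation: [0.001, 0.731, 0.683, -0.0]
wrist_force: [-0.3, -0.7, 0.3]
finger_gap: 0.0753
grip_force: 0.0
clock: 11.48
tcp_pos: [0.4499, -0.3925, 0.0179]
orientation: [0.002, 0.731, 0.683, -0.0]
wrist_force: [-0.4, 0.5, 6.6]
finger_gap: 0.0593
grip_force: 31.7
```

```bash
python3 -m jog '[[1,0,0,-0.01,0],[1,0,0,-0.03,0],[1,0,0,-0.04,0],[1,0,0,-0.04,0],[1,0,0,-0.03,0]]' >/dev/null
python3 -m jog '[[1,0,0,0,0],[1,0,0,0,0]]'
python3 - <<'E'
from h import *
p=np.array([.4192,.0994,-.0672])
w=box2w(p,[[0,-.015,.15]])[0];print(w);rel(w)
s=cam("side"); cv2.imwrite("pics/crop4.png",cv2.resize(s["img"][130:350,230:450][:,:,::-1],None,fx=2.6,fy=2.6,interpolation=cv2.INTER_CUBIC))
E
```

```text
clock: 12.07
tcp_pos: [0.45, -0.3925, 0.1689]
orientation: [0.003, 0.731, 0.683, -0.0]
wrist_force: [-0.8, 0.5, -2.0]
finger_gap: 0.0595
grip_force: 33.2
[0.41819276 0.08443386 0.15      ]
tcp [ 0.45   -0.3925  0.1689] yaw 86.11 tilt 0.37 t 12.07 F [-0.8  0.5 -2. ] gap 0.0595 q [-0.85  0.38 -0.04  1.14 -0.    0.79]
rel mm [473.8 -64.1  16.5]
```

View pics/crop4.png

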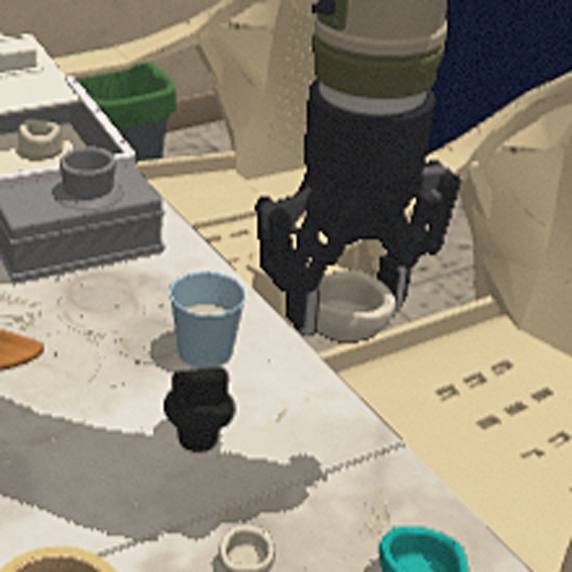

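The pot is held level, rim at crop (355,300). I'll carry it over the neck to the free part of the bed.

```bash
python3 -m jog '[[1,0.012,-0.002,0,0],[1,0.024,-0.004,0,0],[1,0.03,-0.004,0,0],[1,0.03,-0.004,0,0],[1,0.03,-0.004,0,0]]' >/dev/null
python3 -m jog '[[1,0.03,-0.004,0,0],[1,0.03,-0.004,0,0],[1,0.03,-0.004,0,0],[1,0.03,-0.004,0,0],[1,0.03,-0.004,0,0]]' >/dev/null
python3 -m jog '[[1,0.03,-0.004,0,0],[1,0.03,-0.004,0,0],[1,0.03,-0.004,0,0],[1,0.03,-0.004,0,0],[1,0.03,-0.004,0,0]]' >/dev/null
python3 -m jog '[[1,0.03,-0.004,0,0],[1,0.018,-0.002,0,0],[1,0,0,0,0],[1,0,0,0,0]]'
python3 - <<'E'
from h import *
p=np.array([.4192,.0994,-.0672])
rel(box2w(p,[[0,-.015,.037]])[0])
s=cam("side"); cv2.imwrite("pics/crop5.png",cv2.resize(s["img"][70:260,150:350][:,:,::-1],None,fx=3,fy=3,interpolation=cv2.INTER_CUBIC))
E
```

```text
clock: 13.7
tcp_pos: [0.415, 0.0871, 0.1638]
orientation: [-0.001, 0.73, 0.684, -0.001]
wrist_force: [0.2, -0.0, -1.1]
finger_gap: 0.059
grip_force: 33.2
tcp [0.415  0.0871 0.1638] yaw 86.28 tilt 0.21 t 13.7 F [ 0.2 -0.  -1.1] gap 0.059 q [ 0.02  0.07 -0.46  1.05 -0.    1.65]
rel mm [ -2.4   3.8 126.8]
```

View pics/crop5.png

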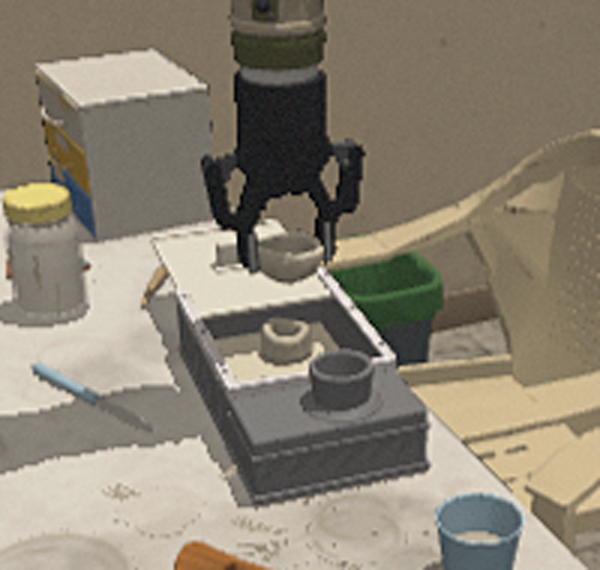

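The pot is over the box, with the ring at crop (285,340) clear of it. I'll lower it in.

```bash
python3 -m jog '[[1,-0.002,0.004,0.02,0],[1,0,0,0.03,0],[1,0,0,0.03,0],[1,0,0,0.02,0],[1,0,0,0.01,0]]' >/dev/null
python3 -m jog '[[1,0,0,0.006,0],[1,0,0,0,0],[1,0,0,0,0]]'
```

```text
clock: 14.42
tcp_pos: [0.4209, 0.0832, 0.0493]
orientation: [-0.0, 0.731, 0.682, -0.0]
wrist_force: [-0.3, -0.5, -2.2]
finger_gap: 0.0592
grip_force: 33.2
```

```bash
python3 -m jog '[[1,0,0,0.004,0],[1,0,0,0.003,0],[1,0,0,0.002,0],[1,0,0,0,0]]'
python3 -m jog '[[1,0,0,0.002,0],[1,0,0,0.001,0],[1,0,0,0,0]]'
```

```text
clock: 14.75
tcp_pos: [0.4209, 0.0838, 0.0402]
orientation: [0.0, 0.731, 0.683, 0.0]
wrist_force: [-0.6, 1.1, -0.6]
finger_gap: 0.0594
grip_force: 33.2
clock: 15.0
tcp_pos: [0.4208, 0.0839, 0.0372]
orientation: [-0.0, 0.731, 0.683, -0.0]
wrist_force: [-0.2, 0.8, -1.0]
finger_gap: 0.0592
grip_force: 33.2
```

```bash
python3 -m jog '[[1,0,0,0.001,0],[1,0,0,0.001,0],[1,0,0,0,0]]'
python3 -m jog '[[1,0,0,0.001,0],[1,0,0,0,0]]'
```

```text
clock: 15.25
tcp_pos: [0.4211, 0.0839, 0.0359]
orientation: [0.0, 0.731, 0.683, 0.0]
wrist_force: [-2.9, 0.2, 5.8]
finger_gap: 0.0593
grip_force: 33.7
clock: 15.42
tcp_pos: [0.4211, 0.084, 0.0357]
orientation: [0.0, 0.731, 0.683, 0.0]
wrist_force: [-4.1, -0.1, 15.6]
finger_gap: 0.0594
grip_force: 34.3
```

Contact at the expected height. I'll relieve it by 1 mm, release, and lift straight up.

```bash
python3 -m jog '[[1,0,0,-0.0015,0],[0.3,0,0,0,0],[-0.6,0,0,0,0],[-0.8,0,0,0,0],[-0.8,0,0,0,0]]'
python3 -m jog '[[-0.8,0,0,-0.01,0],[-0.8,0,0,-0.02,0],[-0.8,0,0,-0.03,0],[-0.8,0,0,-0.04,0],[-1,0,0,-0.04,0]]'
python3 - <<'E'
from h import *
p=np.array([.4192,.0994,-.0672])
s=cam("side");t=cam("top")
o=np.zeros((600,800,3),np.uint8)
o[:570,:600]=cv2.resize(s["img"][70:260,150:350][:,:,::-1],None,fx=3,fy=3,interpolation=cv2.INTER_CUBIC)
o[:200,600:]=cv2.resize(t["img"][160:260,110:210][:,:,::-1],(200,200)); cv2.imwrite("pics/crop6.png",o)
rel([.4487,.2953,.091])
E
```

```text
clock: 15.83
tcp_pos: [0.421, 0.0838, 0.0357]
orientation: [0.0, 0.731, 0.683, -0.0]
wrist_force: [-0.1, -0.3, 0.9]
finger_gap: 0.0768
grip_force: 0.0
clock: 16.25
tcp_pos: [0.4198, 0.0838, 0.1765]
orientation: [-0.001, 0.731, 0.683, -0.001]
wrist_force: [0.5, 0.0, 0.4]
finger_gap: 0.085
grip_force: 0.0
tcp [0.4249 0.0839 0.1817] yaw 86.11 tilt 0.62 t 16.35 F [ 0.6 -0.9  0.1] gap 0.086 q [ 0.01  0.06 -0.42  1.08 -0.    1.65]
rel mm [212.5   8.4  91. ]
```

View pics/crop6.png

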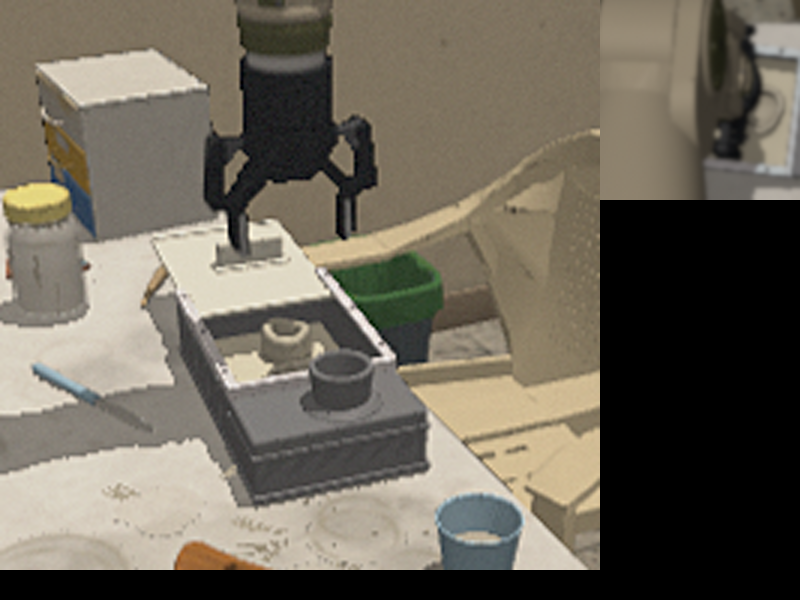

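The pot is let go and upright on the bed beside the ring, partly hidden behind the neck at crop (320,350). That was my tenth picture, so from here I use numeric checks only. Next is to shut the cover.

```bash
python3 -m jog '[[-1,0,0,0,-7],[-1,0,0,0,-7],[-1,0,0,0,-7],[-1,0,0,0,-7],[-1,0,0,0,-7]]' >/dev/null
python3 -m jog '[[-1,0,0,0,-7],[-1,0,0,0,-7],[-1,0,0,0,-7],[-1,0,0,0,-7],[-1,0,0,0,-7]]' >/dev/null
python3 -m jog '[[-1,0,0,0,-7],[-1,0,0,0,-7],[-1,0,0,0,-6],[-1,-0.003,0.036,0,0],[-1,-0.003,0.036,0,0]]' >/dev/null
python3 -m jog '[[-1,-0.003,0.036,0,0],[-1,-0.001,0.036,0,0],[-1,0,0.036,0,0],[-1,0,0.03,0,0],[-1,0,0,0,0]]' 50 >/dev/null
python3 -m jog '[[-1,0,0,0,0]]'
python3 -c "
from h import *
rel([.4460,.2950,.090])"
```

```text
clock: 18.1
tcp_pos: [0.4446, 0.2939, 0.1747]
orientation: [-0.001, 0.032, 0.999, -0.0]
wrist_force: [0.3, -0.1, 0.2]
finger_gap: 0.0852
grip_force: 0.0
tcp [0.4446 0.2939 0.1747] yaw 176.28 tilt 0.09 t 18.1 F [ 0.3 -0.1  0.2] gap 0.0852 q [ 0.43  0.26 -0.19  1.12 -0.    0.5 ]
rel mm [-1.4  1.3 84.7]
```

```bash
python3 -m jog '[[-1,-0.001,0.001,0.04,0],[-1,0,0,0.03,0],[-1,0,0,0.014,0],[-1,0,0,0,0],[1,0,0,0,0]]'
python3 -m jog '[[1,0,0,0,0],[1,0,0,0,0],[1,0,0,0,0],[1,0,0,0,0],[1,0,0,0,0]]'
python3 -m jog '[[1,0,0,0,0],[1,0,-0.012,0,0],[1,0,-0.024,0,0],[1,0,-0.024,0,0],[1,0,-0.024,0,0]]'
python3 -m jog '[[1,0,-0.024,0,0],[1,0,-0.02,0,0],[1,0,-0.012,0,0],[1,0,-0.005,0,0],[1,0,0,0,0]]'
```

```text
clock: 18.52
tcp_pos: [0.4454, 0.2921, 0.0911]
orientation: [-0.001, 0.035, 0.999, -0.001]
wrist_force: [0.2, -0.4, 0.4]
finger_gap: 0.0755
grip_force: 0.0
clock: 18.93
tcp_pos: [0.4468, 0.2938, 0.0927]
orientation: [0.001, 0.034, 0.999, 0.0]
wrist_force: [-2.7, 0.5, 20.8]
finger_gap: 0.0128
grip_force: 51.9
clock: 19.35
tcp_pos: [0.44, 0.2101, 0.0928]
orientation: [0.0, 0.033, 0.999, 0.001]
wrist_force: [-3.5, 3.7, 9.3]
finger_gap: 0.0131
grip_force: 50.4
clock: 19.77
tcp_pos: [0.435, 0.1478, 0.0928]
orientation: [-0.001, 0.035, 0.999, -0.0]
wrist_force: [-6.7, -0.3, 12.9]
finger_gap: 0.0128
grip_force: 50.6
```

```bash
python3 -m jog '[[1,0,-0.003,0,0],[1,0,-0.003,0,0],[1,0,0,0,0]]'
python3 -m jog '[[1,0,-0.002,0,0],[1,0,-0.002,0,0],[1,0,0,0,0],[1,0,0,0,0]]'
```

```text
clock: 20.02
tcp_pos: [0.4348, 0.1456, 0.0928]
orientation: [-0.001, 0.033, 0.999, 0.004]
wrist_force: [-5.9, 12.0, 10.1]
finger_gap: 0.0128
grip_force: 50.8
clock: 20.35
tcp_pos: [0.4348, 0.1454, 0.0928]
orientation: [-0.001, 0.032, 0.999, 0.008]
wrist_force: [-4.9, 26.8, 7.6]
finger_gap: 0.0132
grip_force: 51.6
```

The cover is on its shut stop, with 27 N of reaction after 149 mm of travel. I'll release, rise, and go to the bung.

```bash
python3 -m jog '[[1,0,0.004,0,0],[-1,0,0,0,0],[-1,0,0,0,0],[-1,0,0,0,0],[-1,0,0,-0.02,0]]'
python3 -m jog '[[-1,0,0,-0.04,0],[-1,0,0,-0.04,0],[-1,0,0,-0.04,0],[-1,0,0,0,4.6],[-1,0,0,0,4.6]]'
python3 -m jog '[[-1,-0.0046,-0.0373,0,0],[-1,-0.0046,-0.0373,0,0],[-1,-0.0046,-0.0373,0,0],[-1,-0.0046,-0.0373,0,0],[-1,-0.0046,-0.0373,0,0]]' >/dev/null
python3 -m jog '[[-1,-0.0046,-0.0373,0,0],[-1,-0.0046,-0.0373,0,0],[-1,-0.0046,-0.0373,0,0],[-1,-0.0046,-0.0373,0,0],[-1,-0.0046,-0.0373,0,0]]' >/dev/null
python3 -m jog '[[-1,-0.0046,-0.0373,0,0],[-1,-0.0046,-0.0373,0,0],[-1,0,0,0,0],[-1,0,0,0,0]]' >/dev/null
python3 - <<'E'
from h import *
rel([.389,-.303,.054])
s=cam("side","s7")
g=cv2.cvtColor(s["img"],cv2.COLOR_RGB2GRAY)
# bung silhouette in side view: dark columns per row
for r in range(262,312,3):
    c=np.where(g[r,285:335]<45)[0]; print(r,(c.min()+285,c.max()+285,len(c)) if len(c) else None)
# cover check from the top view: bar-free numbers
t=cam("top","t7")
E
```

```text
clock: 20.77
tcp_pos: [0.4336, 0.1422, 0.109]
orientation: [-0.003, 0.034, 0.999, -0.001]
wrist_force: [-0.2, -0.5, -0.1]
finger_gap: 0.0612
grip_force: 0.0
clock: 21.18
tcp_pos: [0.4381, 0.1428, 0.2348]
orientation: [0.003, 0.116, 0.993, 0.001]
wrist_force: [-0.8, -0.4, -1.5]
finger_gap: 0.0853
grip_force: 0.0
tcp [ 0.3875 -0.3076  0.2311] yaw 166.65 tilt 0.05 t 22.35 F [-0.6  0.1 -0.9] gap 0.0856 q [-0.83  0.16 -0.18  1.23 -0.   -0.6 ]
rel mm [ -0.5   4.8 177.1]
262 None
265 None
268 None
271 None
274 (np.int64(297), np.int64(316), 17)
277 (np.int64(297), np.int64(316), 20)
280 (np.int64(296), np.int64(316), 21)
283 (np.int64(294), np.int64(318), 25)
286 (np.int64(293), np.int64(318), 25)
289 (np.int64(294), np.int64(318), 13)
292 (np.int64(296), np.int64(317), 13)
295 (np.int64(298), np.int64(313), 16)
298 (np.int64(299), np.int64(312), 14)
301 (np.int64(300), np.int64(311), 12)
304 None
307 None
310 None
```

```bash
python3 -m jog '[[-1,-0.0005,0.0045,0.04,0],[-1,0,0,0.04,0],[-1,0,0,0.04,0],[-1,0,0,0.035,0],[-1,0,0,0.018,0]]' 40 >/dev/null
python3 -m jog '[[-1,0,0,0.003,0],[-1,0,0,0,0],[0.2,0,0,0,0],[0.5,0,0,0,0],[0.5,0,0,0,0]]'
python3 -c "
from h import *
rel([.389,-.3035,.054])"
```

```text
clock: 23.28
tcp_pos: [0.3911, -0.3022, 0.0577]
orientation: [0.001, 0.114, 0.994, -0.001]
wrist_force: [-0.5, -0.0, 0.6]
finger_gap: 0.0516
grip_force: 0.0
tcp [ 0.3911 -0.3022  0.0577] yaw 166.93 tilt 0.21 t 23.28 F [-0.5 -0.   0.6] gap 0.0516 q [-0.82  0.3  -0.46  0.81 -0.   -0.59]
rel mm [ 1.7 -1.7  3.7]
```

```bash
python3 -m jog '[[0.5,0.0015,-0.0015,0.003,0],[1,0,0,0,0],[1,0,0,0,0],[1,0,0,0,0],[1,0,0,0,0]]' 40
python3 -m jog '[[1,0,0,0,0],[1,0,0,0,0]]'
```

```text
clock: 23.7
tcp_pos: [0.3881, -0.3028, 0.0532]
orientation: [0.0, 0.114, 0.993, -0.0]
wrist_force: [-1.0, -0.9, 3.6]
finger_gap: 0.0131
grip_force: 41.0
clock: 23.87
tcp_pos: [0.3882, -0.3028, 0.0532]
orientation: [0.0, 0.114, 0.993, -0.0]
wrist_force: [-1.6, -0.1, 6.0]
finger_gap: 0.0134
grip_force: 41.3
```

Tab gripped, with a 13.4 mm gap. I'll lift it and carry it over the neck.

```bash
python3 -m jog '[[1,0,0,-0.015,0],[1,0,0,-0.03,0],[1,0,0,-0.04,0],[1,0,0,-0.04,0],[1,0,0,-0.025,0]]' >/dev/null
python3 -m jog '[[1,0.0031,0.0295,0,0],[1,0.0031,0.0295,0,0],[1,0.0031,0.0295,0,0],[1,0.0031,0.0295,0,0],[1,0.0031,0.0295,0,0]]' >/dev/null
python3 -m jog '[[1,0.0031,0.0295,0,0],[1,0.0031,0.0295,0,0],[1,0.0031,0.0295,0,0],[1,0.0031,0.0295,0,0],[1,0.0031,0.0295,0,0]]' >/dev/null
python3 -m jog '[[1,0,0,0,0],[1,0,0,0,0]]'
python3 - <<'E'
from h import *
rel([.4245,-.0085,.1232])
s=cam("side","s8");w=env.get_state()["tcp_pos"]
g=cv2.cvtColor(s["img"],cv2.COLOR_RGB2GRAY)
for z in (-.0532,-.0332,-.0212,-.0132): print("proj bung axis",z,proj(s,[w+[0,0,z]]).round(1))
print("rim",proj(s,[[.4245,-.0085,.102]]).round(1))
u0=int(proj(s,[w])[0,0])
for r in range(150,206,3): print(r,"".join(f"{v:4d}" for v in g[r,u0-18:u0+19:1]))
E
```

```text
clock: 25.28
tcp_pos: [0.4242, -0.0066, 0.2023]
orientation: [-0.001, 0.112, 0.994, 0.0]
wrist_force: [-0.1, -0.5, -0.9]
finger_gap: 0.0135
grip_force: 40.5
tcp [ 0.4242 -0.0066  0.2023] yaw 167.12 tilt 0.06 t 25.28 F [-0.1 -0.5 -0.9] gap 0.0135 q [-0.21  0.04 -0.39  1.14 -0.    0.02]
rel mm [-0.8 -1.8 79.1]
proj bung axis -0.0532 [[262.5 174.5]]
proj bung axis -0.0332 [[262.3 167.2]]
proj bung axis -0.0212 [[262.2 162.7]]
proj bung axis -0.0132 [[262.1 159.7]]
rim [[263.1 191.4]]
150  107 105 109 110 109 110 108 106 106 106 113 106   8  18  12  37  98  97  18  32  32  38  27  33  66  64  20  25  16  78 205 191 184 178 183 185 182
153  100 106 133 137 170 173 179 181 195 197 201 202   0   9  15  38  95  96  31  22  32  34  19  43  70  66  17  20  14  84 209 196 191 192 195 190 185
156  150 136 196 193 190 189 187 188 186 189 198 201   2  22  24  35  79  95  39  24  28  38  23  35  73  67  20  27  22  53 130 122 119 124 103 103  93
159  209 212 210 166 135 193 180 170 173 153 124   0  19  20  15  35  74  95  46  15  20  36  36  52  78  77  21  17  19  29  38  55  60  70  64  66  59
16
[... 1592 characters left out ...]
  68  68  64  67  68  76  77  71  71  66  65  67  59  66 102 129 102 121 121 121 117 125
195  129 130 135 122 119 109 104 120 176 143  79  57  73  76  78  74  73  71  67  69  83  91  89  91 123 121 113 116  89  77  65 107 129 125 124 123 126
198  111 112 111 108 113 109 107 118 104  95  86  56  62  64  61  66  65  58  67  60  64  62  64  66  64  65  67  67  64  60  76 136 124 124 123 123 124
201   73  76  76  77  76  83  80  77  75  74  76  63  63  61  65  68  64  64  70  63  69  69  70  66  69  65  65  65  66  60  86 129 113 107 126 126 124
204   80  76  78  77  77  76  78  79  81  76  79  79  69  63  62  69  56  67  65  65  68  70  69  64  65  66  57  59  91 117 128 121 119 120 110 124 128
```

In the side view the bung (collar index 21, foot 20.8) sits within about 1 mm sideways of the neck (20.4), well inside the 6 mm capture of the taper. I'll trim slightly and go down in stages, watching the force.

```bash
python3 -m jog '[[1,0.001,-0.002,0.015,0],[1,0,0,0.02,0],[1,0,0,0.01,0],[1,0,0,0.008,0],[1,0,0,0,0]]'
python3 -m jog '[[1,0,0,0.005,0],[1,0,0,0.004,0],[1,0,0,0,0]]'
```

```text
clock: 25.75
tcp_pos: [0.4221, -0.01, 0.1482]
orientation: [-0.001, 0.115, 0.993, 0.001]
wrist_force: [-0.5, 2.0, -1.6]
finger_gap: 0.0133
grip_force: 40.3
clock: 26.0
tcp_pos: [0.4231, -0.009, 0.1407]
orientation: [-0.0, 0.114, 0.993, 0.002]
wrist_force: [-0.4, 5.8, -3.0]
finger_gap: 0.0133
grip_force: 40.1
```

A 6 N side force shows the bung is touching the -y side of the bore, so I'll shift it +y.

```bash
python3 -m jog '[[1,0,0.002,0,0],[1,0,0.002,0,0],[1,0,0,0,0]]'
python3 -m jog '[[1,0,0,0.004,0],[1,0,0,0,0],[1,0,0,0,0]]'
```

```text
clock: 26.25
tcp_pos: [0.4248, -0.0063, 0.1413]
orientation: [0.001, 0.114, 0.993, -0.001]
wrist_force: [-0.4, -0.6, -0.9]
finger_gap: 0.0139
grip_force: 40.5
clock: 26.5
tcp_pos: [0.424, -0.006, 0.1366]
orientation: [-0.0, 0.114, 0.993, -0.0]
wrist_force: [-0.2, -0.4, -0.8]
finger_gap: 0.0133
grip_force: 40.5
```

```bash
python3 -m jog '[[1,0,0.001,0.004,0],[1,0,0,0,0],[1,0,0,0,0]]'
python3 -m jog '[[1,0,0,0.003,0],[1,0,0,0,0],[1,0,0,0,0]]'
```

```text
clock: 26.75
tcp_pos: [0.4241, -0.0048, 0.1325]
orientation: [-0.0, 0.114, 0.993, -0.0]
wrist_force: [0.4, -0.6, -0.9]
finger_gap: 0.0133
grip_force: 40.5
clock: 27.0
tcp_pos: [0.4243, -0.0049, 0.1296]
orientation: [-0.0, 0.114, 0.993, -0.0]
wrist_force: [-0.1, 0.1, -0.9]
finger_gap: 0.0135
grip_force: 40.5
```

```bash
python3 -m jog '[[1,0,0,0.003,0],[1,0,0,0,0],[1,0,0,0,0]]'
python3 -m jog '[[1,0,0,0.002,0],[1,0,0,0,0],[1,0,0,0,0]]'
python3 -m jog '[[1,0,0,0.002,0],[1,0,0,0,0],[1,0,0,0,0]]'
```

```text
clock: 27.25
tcp_pos: [0.4242, -0.0049, 0.1266]
orientation: [-0.0, 0.114, 0.993, -0.0]
wrist_force: [0.9, 0.1, -0.9]
finger_gap: 0.0135
grip_force: 40.5
clock: 27.5
tcp_pos: [0.4243, -0.0049, 0.1247]
orientation: [-0.0, 0.114, 0.993, -0.0]
wrist_force: [-0.0, -1.2, -0.8]
finger_gap: 0.0133
grip_force: 40.5
clock: 27.75
tcp_pos: [0.4246, -0.0049, 0.1232]
orientation: [0.0, 0.114, 0.993, -0.0]
wrist_force: [-1.7, 0.5, 3.7]
finger_gap: 0.0131
grip_force: 41.3
```

The collar touches at exactly the expected height of 0.1232. I'll press lightly, relieve, release, and lift clear.

```bash
python3 -m jog '[[1,0,0,0.0015,0],[1,0,0,0,0],[1,0,0,0,0]]'
python3 -m jog '[[1,0,0,-0.0015,0],[-1,0,0,0,0],[-1,0,0,0,0],[-1,0,0,0,0],[-1,0,0,0,0]]'
python3 -m jog '[[-1,0,0,-0.02,0],[-1,0,0,-0.04,0],[-1,0,0,-0.04,0],[-1,0,0,-0.04,0],[-1,0,0,0,0]]'
python3 -m jog '[[-1,0,-0.04,0,0],[-1,0,-0.04,0,0],[-1,0,-0.04,0,0],[-1,0,-0.04,0,0],[-1,0,-0.04,0,0]]' >/dev/null
python3 -m jog '[[-1,0,-0.04,0,0],[-1,0,-0.04,0,0],[-1,0,-0.04,0,0],[-1,0,-0.04,0,0],[-1,0,0,0,0]]'
python3 - <<'E'
from h import *
s=cam("side","s9");t=cam("top","t9")
g=cv2.cvtColor(s["img"],cv2.COLOR_RGB2GRAY)
for r in range(166,206,2): print(r,"".join(f"{v:4d}" for v in g[r,248:282]))
# cover -y edge: gap to the compartment end along the box axis in the top view
gt=t["img"];p=np.array([.4192,.0994,-.0672])
for y in np.arange(-.080,-.020,.005):
    u,v=proj(t,box2w(p,[[-.04,y,.0715]]))[0]; print(round(y,3),gt[int(round(v)),int(round(u))])
E
```

```text
clock: 28.0
tcp_pos: [0.4246, -0.0049, 0.1231]
orientation: [0.001, 0.114, 0.993, -0.0]
wrist_force: [-6.4, 0.7, 18.8]
finger_gap: 0.0131
grip_force: 43.3
clock: 28.42
tcp_pos: [0.4243, -0.0049, 0.1225]
orientation: [-0.0, 0.114, 0.993, -0.0]
wrist_force: [-0.5, 0.2, -0.8]
finger_gap: 0.0612
grip_force: 0.0
clock: 28.83
tcp_pos: [0.4278, -0.0055, 0.27]
orientation: [0.006, 0.114, 0.993, -0.001]
wrist_force: [0.9, -0.7, 0.8]
finger_gap: 0.0854
grip_force: 0.0
clock: 29.67
tcp_pos: [0.3414, -0.3621, 0.2618]
orientation: [-0.0, 0.117, 0.993, -0.001]
wrist_force: [0.5, -1.1, 0.2]
finger_gap: 0.0852
grip_force: 0.0
166  229 226 198 211 231 231 230 230 221 233 203 204 187 244 236 203  85  61  66  67  67  72  74  64  70  72  68  69  61  63  59  60  55  56
168  235 234 234 232 227 190 184 201 188 172 183 239 200 136 214 238 239 201  80  85  95  83  77  78  82  81  89  89  92  97 100 102 101 101
170  155 144 132 128 129 130 132 133 122 124 153 241 236 228 115 176 244 236 242 151  63  74  83  88  86  82  76  74  72  70  69  61  64  59
172  130 135 135 133 133 130 134 130 131 125 151 241 232 23
[... 1883 characters left out ...]
147 138 134 135 136 135 134 134
200  135 137 142 138 106  97  61  66  72  72  70  74  72  74  74  71  71  71  66  74  74  70  68  64  71  91 133 133 138 137 138 136 138 136
202  136 137 102  77  83  85  73  64  68  71  68  68  69  73  74  71  76  74  71  76  74  72  71  65  76 119 139 124 120 137 138 140 137 137
204  142 140  77  86  83  85  87  76  71  66  70  70  73  74  71  72  75  73  68  72  67  67  67  99 129 141 132 131 131 118 137 138 139 136
-0.08 [111 109 110]
-0.075 [110 109 109]
-0.07 [110 109 108]
-0.065 [144 143 143]
-0.06 [168 167 167]
-0.055 [157 161 154]
-0.05 [182 188 177]
-0.045 [183 190 178]
-0.04 [183 189 178]
-0.035 [183 189 177]
-0.03 [183 189 177]
-0.025 [183 189 177]
```

The bung stands level with its collar on the rim. The cover reads shut to the compartment end, and the arm is clear. I'll hand it in.

```bash
python3 -c "
from workcell import env
print(env.hand_in())"
```

```text
the job is handed in; nothing more can be done
None
```

I handed the job in at about 30 s of the 72 s allowed; the hand-in call gave no verdict. The pot stands on the bed beside the ring, the cover is slid back against its shut stop, and the bung's collar is down on the neck rim. The cup was left alone, and pot and ring can't be seen under the closed cover.

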